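# Push the ampoule carton into the corner stop

## Task

Push the flat white-and-red ampoule carton along the table into the metal corner stop, until one long side lies flush against the long rail and one end against the short rail. Only push it: it must stay flat on the table and never be picked up, and the two vials and the tape roll must be left standing where they are. Finish with the carton resting squarely in the corner and the fingers clear of it.

Things in the scene. Friction and masses are not known exactly. Their poses are not given: they have to be found in the camera images.
- carton: Flat closed ampoule carton, white with a red band, lying on the table, loose, about 0.1 to 0.2 kg. A box 63 mm along its own x, 122 mm along its own y, 24 mm high (z up). Origin: centre of its underside. Either end may go to the short rail.
- corner_stop: L-shaped aluminium stop fixed to the table, z up. Origin: inside corner at table height. Long rail: inner face is its plane x = 0, from the corner 200 mm along -y. Short rail: inner face is its plane y = 0, 95 mm along -x. Rails 8 mm thick, 30 mm high; on their outer sides feet 3 mm high, reaching 22 mm from the inner faces. The table between it and the carton is free.
- home (a point): Fixed point on the table inside the corner, where the carton's origin lies when home: x = -32 mm, y = -61 mm in the stop's frame, carton's y axis along the long rail. Nothing is drawn there.
- vial_grey: Glass vial with a light grey cap, loose, 33 mm across and 56 mm high, upright. Origin: centre of its underside. Not to be moved.
- vial_teal: Glass vial with a teal cap, loose, 33 mm across and 56 mm high, upright. Origin: centre of its underside. Not to be moved.
- tape: Roll of beige tape, loose, 56 mm across and 25 mm high, lying flat. Origin: centre of its underside. Not to be moved.
Mind the look-alikes: they are no part of the job. Of the things that look like the carton, the larger one is meant.

How it is judged:
By the outcome, as a careful person would: the job done as asked, in the order asked, and still so for the second after the job is handed in, with the robot touching nothing.
It also fails if it takes over 48 s, if anything falls off the work surface, if the arm or the gripper's body presses on something with over 40 N, if the wrist force passes 120 N, or if a joint passes its speed limit or range.

## Robot

A 6-joint arm with a two-finger parallel gripper is mounted at the origin on a cart in front of the work surface, level with it; the furniture and walls round the work are solid. World frame = base frame: x ahead of the robot, y to its left, z up, the work surface at z = 0. Lengths are in m, angles in rad, forces in N, time in s.
With the tool pointing down it reaches from about 0.375 to 0.975 m from the base axis. Payload 3.8 kg.
Tool frame: the origin (TCP) lies where the fingers leave the gripper's body, on its centre line; the fingertips stand 73 mm ahead of it and the grasp point (between the pads) lies 54 mm ahead of it (nose_length is the distance from the TCP to the fingertips, in m); z points along the fingers, y is the line along which they close (so a half turn about z gives the same grasp; the last joint's range is limited). The gripper opens to 85 mm and grips with 20 to 120 N. Pads are 22 mm wide; open, the fingers measure 114 mm over their backs; the gripper's body (76 mm by 85 mm) begins 54 mm behind the grasp point. The pads swing forward as they close: fully open they stand 13 mm farther back than shut.
Start: joints at [1.273, 0.264, 1.604, -0, 1.274, -0.037], TCP at [0.174, 0.652, 0.304] pointing down, gripper open.
Joint ranges: [-2.63, 2.63], [-0.94, 2.18], [0.31, 2.57], [-1.31, 4.45], [0, 2.66], [-2.55, 2.55]. Speed limits (rad/s): [2.57, 2.57, 3.14, 3.14, 3.14, 3.14].

## Interface

Orientations are given as a rotation vector (axis times angle).
In Python, from workcell import read_state, read_camera, calibration, finish_job, look_for, cut_out, tip_of, nose_length gives the robot as it stands.
- The arm moves only by the tool step_arm, never from a script. Its argument "targets" is a list of rows, each a list of 3 entries, a list of its own where there are three numbers: the turn, a rotation vector about the tool's x, y, z in rad, then the shift along the tool's x, y, z in mm, then the finger opening in mm, from 0 to 85.4. In form: [[[ax, ay, az], [x, y, z], grip], ...]. A call has 1 to 5 rows; each row shifts and turns the commanded pose from where the row before left it, along the tool's axes as they then stand; what a row does not reach is not made up. A row lasts 1/12 s, in which the tool goes at most 41.7 mm and 7.16 degrees, less where a joint would pass 70% of its speed; a pose out of reach is approached as far as the arm can. A call with a gripper value outside its range is refused whole. The fingers move at their own pace and stop on an object; "grip_force" is the grip in N (left out, the last holds). Time passes only in rows, so rows that do not move let the fingers close. It gives the time, the measured TCP pose, the force, the opening and the grip force at its end, in the units of the state.
- read_state(): the state, without advancing time (a new reading comes with each control period).
- read_camera(name): name is "scene" or "top"; returns the picture (400x640x3 uint8, red, green, blue); there is no depth.
- calibration(name): a dict with "camera_matrix" (3x3 intrinsics, pixels), "R" (3x3) and "t" (3): a world point X has camera coordinates R X + t. Camera axes: x right, y down, z forward; pixel columns grow to the right and rows downward; lengths in m; the calibration is good to about 2 mm. A picture is of the moment at which its call begins. calibration takes no time and is no camera call.
- finish_job(): hands the job in; it is judged then, once.
Trained networks look in the newest picture that a camera, given by its name, has taken for a name from the list of things; names that differ only in an ending like _2 or _b are one class to them, and where a whole thing is asked for, a point or a joint stands for the part that bears it (a point fixed in the world has none). Each returns a list of dicts, best first, with "score" (0 to 1); they miss things now and then, are a little off and sometimes report something else, mostly with a low value. They report only what shows in the picture. A call takes as long as a camera call. They do not tell look-alikes from the thing itself.
- look_for(camera, query): "extent" ([left, top, right, bottom] in pixels, round what is visible of it).
- cut_out(camera, query): "region" (400x640 bool, what is visible of it) and "extent" ([left, top, right, bottom] in pixels, round what is visible of it).
- tip_of(camera, query): "at" ([row, column] in pixels: a listed point, or the origin of a listed thing).
The state is a dict: "time": time; "q": joint angles; "joint_vel": joint speeds; "joint_torque": joint torques, N m; "tool_pos": TCP position; "tcp_rot": TCP orientation; "wrist_force": force on the tool from outside, world axes, zero at the start; "torque": the same for the moment, N m; "width": opening from 0.0 (shut) to 1.0 (fully open); "grip_force": force on a finger pad.
Only numpy, scipy, OpenCV 4.12 (cv2) and the standard library are available. Lean on these libraries where they do the work, as an engineer would, in place of code of your own. Each camera call takes 0.05 s, during which the arm holds its last target. There are 200 camera calls.

## Working session

There is one attempt and no reset: what is moved stays moved. The work goes in short steps, Python scripts to look and compute and a tool call to move; the robot and the scene stay as the last step left them, time stands still between calls to the robot, and variables do not carry over. Pictures are saved under pics/ and viewed, at most 10 in all, crops included, and the job is handed in when it is done.

Besides the shell and the picture viewer there is one more tool, called as name(argument=value, ...), one argument or row to a line, values as JSON. step_arm: Moves the arm, as the interface text tells. Its arguments: {"type":"object","properties":{"targets":{"type":"array","items":{"type":"array"}},"grip_force":{"type":"number"}},"required":["targets"]}

```bash
mkdir -p pics; cat > h.py <<'E'
import numpy as np, cv2
from workcell import *
def px2w(cam,u,v,z):
    c=calibration(cam);K=np.array(c["camera_matrix"]);R=np.array(c["R"]);t=np.array(c["t"])
    d=R.T@np.linalg.inv(K)@np.array([u,v,1.]);o=-R.T@t
    return o+d*(z-o[2])/d[2]
def w2px(cam,X):
    c=calibration(cam);p=np.array(c["camera_matrix"])@(np.array(c["R"])@np.array(X)+np.array(c["t"]));return p[:2]/p[2]
def save(cam,name):
    im=read_camera(cam);cv2.imwrite(f"pics/{name}.png",im[...,::-1]);return im
E
python3 - <<'E'
from h import *
np.set_printoptions(precision=4,suppress=True)
for c in("scene","top"):
    save(c,c+"0")
    k=calibration(c);print(c,-np.array(k["R"]).T@np.array(k["t"]),np.array(k["camera_matrix"])[0])
    for q in("carton","corner_stop","vial_grey","vial_teal","tape"):
        for r in look_for(c,q)[:3]:print(q,round(r["score"],2),np.round(r["extent"]))
s=read_state();print(s["time"],s["tool_pos"],s["tcp_rot"],s["width"],nose_length())if callable(nose_length) else print(s,nose_length)
E
```

```text
scene [0.2309 0.5205 0.5913] [374.8275   0.     317.2608]
carton 0.96 [327. 281. 356. 330.]
carton 0.86 [320. 210. 363. 260.]
corner_stop 0.84 [244. 191. 309. 275.]
vial_grey 0.55 [396. 166. 413. 191.]
vial_grey 0.46 [243. 189. 309. 273.]
vial_teal 0.77 [268. 289. 289. 317.]
tape 0.67 [255. 198. 281. 219.]
top [ 0.4691 -0.0142  1.1385] [468.489    0.     317.4692]
carton 0.89 [283. 227. 338. 272.]
carton 0.88 [227. 265. 265. 302.]
corner_stop 0.58 [246. 185. 340. 232.]
corner_stop 0.18 [290. 158. 315. 182.]
vial_grey 0.61 [409. 255. 422. 271.]
vial_teal 0.63 [209. 240. 225. 254.]
tape 0.87 [290. 157. 315. 180.]
{'time': 0.6, 'q': array([ 1.2731,  0.2639,  1.6039, -0.    ,  1.2738, -0.0369]), 'joint_vel': array([ 0.001 ,  0.0004, -0.001 , -0.0018,  0.    ,  0.0011]), 'joint_torque': array([ -0.0008, -51.464 , -36.7454,  -0.0001,   0.0013,  -0.    ]), 'tool_pos': array([0.174 , 0.6522, 0.3039]), 'tcp_rot': array([0.4085, 3.1149, 0.    ]), 'wrist_force': array([-0.597 , -0.4962,  0.1485]), 'torque': array([ 0.0298,  0.0082, -0.0354]), 'grip_force': 0.0, 'width': 0.9998711254701536} 0.0726
```

```bash
python3 - <<'E'
import cv2
a=cv2.imread("pics/top0.png")[140:320,190:440];cv2.imwrite("pics/top0c.png",cv2.resize(a,None,fx=3.2,fy=3.2,interpolation=cv2.INTER_CUBIC))
E
```

```text
(no output)
```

View pics/scene0.png

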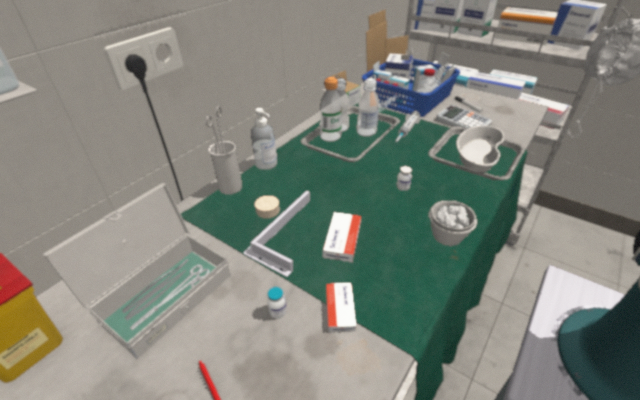

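View pics/top0c.png

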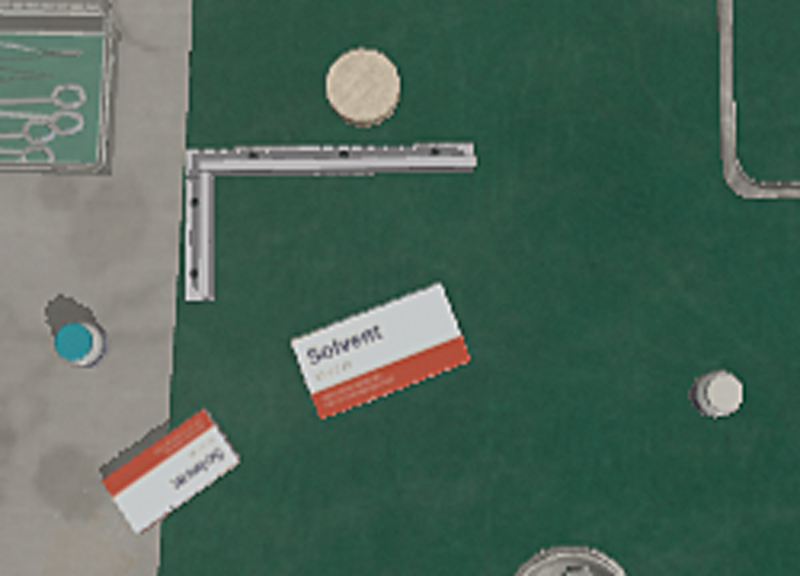

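The scene shows the larger "Solvent" carton (top view px ≈ 310,250) and the stop's inside corner at ≈ (256,194). The long rail runs right and the short rail down. The small carton at (245,283) is the look-alike, the teal vial is at (215,247), the grey at (415,263) and the tape at (303,167).

```bash
cat >> h.py <<'E'
def carton(cam="top",z=0.024):
    r=max(cut_out(cam,"carton"),key=lambda r:r["region"].sum() if r["score"]>.4 else 0)
    ys,xs=np.nonzero(r["region"])
    c=max(cv2.findContours(r["region"].astype(np.uint8),0,cv2.CHAIN_APPROX_NONE)[0],key=cv2.contourArea)
    P=np.array([px2w(cam,u,v,z)[:2] for u,v in c[:,0]])
    return cv2.minAreaRect((P*1000).astype(np.float32)),r["score"]
E
python3 - <<'E'
from h import *
np.set_printoptions(precision=4,suppress=True)
im=cv2.imread("pics/top0.png")
for c in("top",):
    read_camera(c)
    (ctr,sz,a),s=carton(c);print(c,ctr,sz,a,s,cv2.boxPoints((ctr,sz,a)))
f=lambda u,v,z:px2w("top",190+u/3.2,140+v/3.2,z)[:2]
print("carton corners",[f(*p,.024) for p in((291,340),(440,284),(470,360),(322,418))])
print("stop corner/long end/short end",[f(*p,.03) for p in((213,172),(474,168),(213,299))])
print("outer corner",f(187,152,.03))
print("teal",f(77,342,.056),"grey",f(722,393,.056),"tape",f(363,87,.025),"small",f(170,472,.024))
print("scene stop inner corner px",px2w("scene",263,238,.03),px2w("scene",309,196,.03),px2w("scene",293,265,.03))
print("scene carton",[px2w("scene",*p,.024)[:2] for p in((324,251),(331,212),(361,215),(354,260))])
E
```

```text
top (532.3018798828125, 20.358863830566406) (62.14117431640625, 119.68042755126953) 22.06145668029785 0.71 [[481.0302  64.1475]
 [525.9822 -46.7701]
 [583.5736 -23.4298]
 [538.6215  87.4878]]
carton corners [array([0.5381, 0.0866]), array([ 0.5827, -0.023 ]), array([ 0.5268, -0.0465]), array([0.4814, 0.0616])]
stop corner/long end/short end [array([0.6623, 0.1496]), array([ 0.6701, -0.0465]), array([0.5666, 0.1452])]
outer corner [0.6771 0.1699]
teal [0.5307 0.2383] grey [ 0.5062 -0.2262] tape [0.7316 0.039 ] small [0.4393 0.1717]
scene stop inner corner px [0.6556 0.1366 0.03  ] [ 0.6592 -0.0317  0.03  ] [0.5575 0.1589 0.03  ]
scene carton [array([0.5318, 0.0896]), array([ 0.5873, -0.0189]), array([ 0.5254, -0.0487]), array([0.4688, 0.0757])]
```

step_arm(
  targets=[
    [[0,0,-0.12],[0,0,0],85],
    [[0,0,-0.12],[0,0,0],85],
    [[0,0,-0.12],[0,0,0],85],
    [[0,0,-0.12],[0,0,0],85],
    [[0,0,-0.12],[0,0,0],85],
  ],
)

```text
time: 1.12
tool_pos: [0.174, 0.6522, 0.3039]
tcp_rot: [-0.539, 3.095, 0.0]
wrist_force: [-0.0, 0.4, 0.8]
width: 0.994
grip_force: 0.0
```

```bash
cat >> h.py <<'E'
from scipy.spatial.transform import Rotation as Ro
def go(x,y,ztip,yawdeg=None):
    """tool-frame shift (mm) to bring TCP to x,y (mm), tips to ztip mm; yaw = tool y dir minus 90"""
    s=read_state();R=Ro.from_rotvec(s["tcp_rot"]).as_matrix();n=nose_length()
    yaw=np.degrees(np.arctan2(R[1,1],R[0,1]))-90
    d=np.array([x,y,ztip+n*1000])-s["tool_pos"]*1000
    print("t%.2f pos"%s["time"],np.round(s["tool_pos"]*1000,1),"tip",round((s["tool_pos"][2]-n)*1000,1),"yaw",round(yaw,2),"tilt",np.round(R[2],3),"F",np.round(s["wrist_force"],1))
    print(" shift tool",np.round(R.T@d,1),"turn z",None if yawdeg is None else round(np.radians(yaw-yawdeg),3))
E
python3 -c "
from h import *
go(476,-3,160,22.1)"
```

```text
Traceback (most recent call last):
  File "h.py", line 20, in go
    s=read_state();R=Ro.from_rotvec(s["tcp_rot"]).as_matrix();n=nose_length()
                                                                ~~~~~~~~~~~^^
TypeError: 'float' object is not callable
```

```bash
sed -i 's/n=nose_length()/n=nose_length/' h.py
python3 -c "
from h import *
go(476,-3,160,22.1)"
```

```text
t1.12 pos [174.  652.2 303.9] tip 231.3 yaw 19.78 tilt [-0.  0. -1.] F [-0.   0.4  0.8]
 shift tool [ -62.5 -718.7   71.3] turn z -0.041
```

step_arm(
  targets=[
    [[0,0,0],[-3.5,-40,2],85],
    [[0,0,0],[-3.5,-40,2],85],
    [[0,0,0],[-3.5,-40,2],85],
    [[0,0,0],[-3.5,-40,2],85],
    [[0,0,0],[-3.5,-40,2],85],
  ],
)

```text
time: 1.53
tool_pos: [0.2574, 0.4678, 0.2938]
tcp_rot: [-0.531, 3.096, 0.0]
wrist_force: [-0.3, 0.2, 0.2]
width: 0.995
grip_force: 0.0
```

step_arm(
  targets=[
    [[0,0,0],[-3.5,-40,2],85],
    [[0,0,0],[-3.5,-40,2],85],
    [[0,0,0],[-3.5,-40,2],85],
    [[0,0,0],[-3.5,-40,2],85],
    [[0,0,0],[-3.5,-40,2],85],
  ],
)

```text
time: 1.95
tool_pos: [0.3405, 0.2849, 0.2842]
tcp_rot: [-0.531, 3.095, 0.001]
wrist_force: [0.1, -0.3, -0.4]
width: 0.993
grip_force: 0.0
```

step_arm(
  targets=[
    [[0,0,0],[-3.5,-40,2],85],
    [[0,0,0],[-3.5,-40,2],85],
    [[0,0,0],[-3.5,-40,2],85],
    [[0,0,0],[-3.5,-40,2],85],
    [[0,0,0],[-3.5,-40,2],85],
  ],
)

```text
time: 2.37
tool_pos: [0.4236, 0.1019, 0.2744]
tcp_rot: [-0.53, 3.095, 0.0]
wrist_force: [0.6, 0.5, 0.8]
width: 0.998
grip_force: 0.0
```

step_arm(
  targets=[
    [[0,0,-0.041],[-3.5,-40,10],85],
    [[0,0,0],[-3.5,-40,10],85],
    [[0,0,0],[-3,-30,10],85],
    [[0,0,0],[0,0,0],85],
  ],
)

```text
time: 2.7
tool_pos: [0.473, 0.0004, 0.2426]
tcp_rot: [0.586, -3.085, 0.003]
wrist_force: [-0.2, 0.3, -0.3]
width: 0.999
grip_force: 0.0
```

```bash
python3 -c "
from h import *
save('top','top1')
print(carton('top'))
go(476,-3,8,22.1)"
```

```text
(((440.82562255859375, 171.674560546875), (48.1265869140625, 93.225341796875), 36.9642219543457), 0.59)
t2.80 pos [471.7   3.7 243.4] tip 170.8 yaw 21.61 tilt [ 0.001  0.001 -1.   ] F [0.3 0.5 0.7]
 shift tool [ -1.7  -7.9 162.8] turn z -0.009
```

step_arm(
  targets=[
    [[0,0,-0.009],[0,-8,38],85],
    [[0,0,0],[0,0,38],85],
    [[0,0,0],[0,0,38],85],
    [[0,0,0],[0,0,36],85],
    [[0,0,0],[0,0,12],85],
  ],
)

```text
time: 3.22
tool_pos: [0.4708, -0.0011, 0.0776]
tcp_rot: [0.609, -3.075, -0.004]
wrist_force: [-1.1, -0.2, -1.5]
width: 0.994
grip_force: 0.0
```

```bash
python3 -c "
from h import *
go(476,-3,8,22.1)
save('scene','scene1')"
```

```text
t3.22 pos [470.8  -1.1  77.6] tip 5.0 yaw 22.39 tilt [ 0.007  0.004 -1.   ] F [-1.1 -0.2 -1.5]
 shift tool [-4.1 -3.7 -3.1] turn z 0.005
```

View pics/scene1.png

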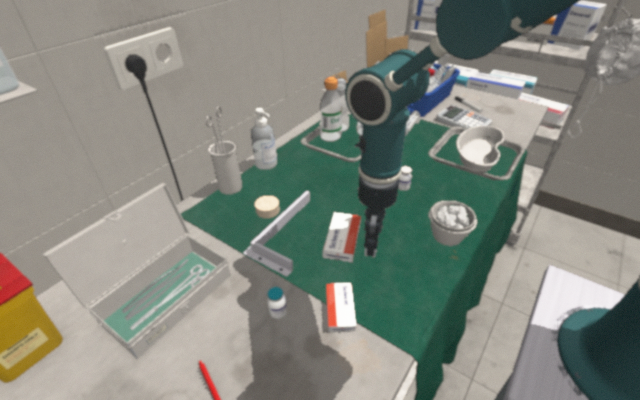

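step_arm(
  targets=[
    [[0,0,0],[-10,0,-4],85],
    [[0,0,0],[-8,0,0],85],
    [[0,0,0],[-6,0,0],85],
    [[0,0,0],[-5,0,0],85],
    [[0,0,0],[-5,0,0],85],
  ],
)

```text
time: 3.68
tool_pos: [0.5085, 0.0107, 0.0878]
tcp_rot: [-0.608, 3.078, -0.001]
wrist_force: [-0.1, -0.4, -0.4]
width: 1.001
grip_force: 0.0
```

step_arm(
  targets=[
    [[0,0,0],[-5,0,0],85],
    [[0,0,0],[-5,0,0],85],
    [[0,0,0],[-5,0,0],85],
    [[0,0,0],[-5,0,0],85],
    [[0,0,0],[-5,0,0],85],
  ],
)

```text
time: 4.1
tool_pos: [0.5297, 0.0197, 0.0858]
tcp_rot: [0.607, -3.082, -0.0]
wrist_force: [-0.6, 0.4, 0.5]
width: 0.991
grip_force: 0.0
```

```bash
python3 -c "
from h import *
go(585,35,8,2.4)
save('scene','scene2')
print(carton('scene'))"
```

```text
t4.10 pos [529.7  19.7  85.8] tip 13.2 yaw 22.29 tilt [ 0.  0. -1.] F [-0.6  0.4  0.5]
 shift tool [-57.   -6.9   5.2] turn z 0.347
(((433.41790771484375, 181.6410369873047), (46.64751052856445, 101.27861785888672), 38.70723342895508), 0.85)
```

View pics/scene2.png

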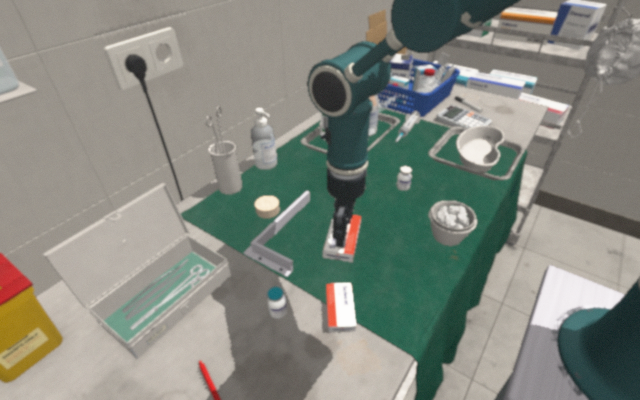

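```bash
python3 -c "
from h import *
s=read_state();R=Ro.from_rotvec(s['tcp_rot']).as_matrix();print(s['tool_pos'],nose_length,s['q'])
for y in(-.05,.05):
  for z in (0,.0726): print(y,z,w2px('scene',s['tool_pos']+R@[0,y,z]))
print([w2px('scene',[x/1000,y/1000,.024]) for x,y in((538,87),(583,-23),(527,-46),(481,62))])
im=cv2.imread('pics/scene2.png')[170:290,280:420];cv2.imwrite('pics/s2c.png',cv2.resize(im,None,fx=5,fy=5,interpolation=cv2.INTER_CUBIC))"
```

```text
[0.5302966  0.01983484 0.08598962] 0.0726 [-9.57658716e-03  2.33206134e-01  2.09215476e+00  6.13365727e-05
  8.15494462e-01 -1.96979283e+00]
-0.05 0 [347.8153417  195.02387807]
-0.05 0.0726 [346.65441214 219.91243445]
0.05 0 [339.32026154 226.32695553]
0.05 0.0726 [338.55560807 251.72726881]
[array([322.25090438, 248.95864893]), array([333.53823419, 211.72956072]), array([359.78963183, 215.39820183]), array([352.33258145, 253.20452672])]
```

View pics/s2c.png

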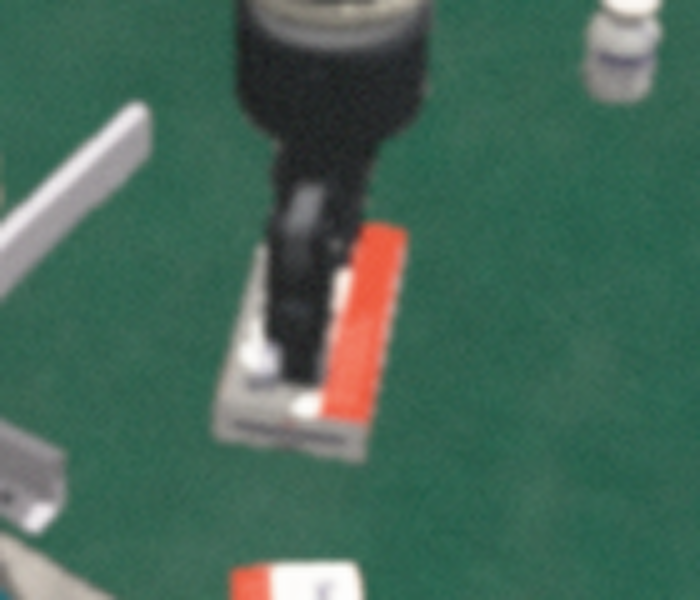

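The near finger sits above the carton, its tip at about (340,246), and the carton is unmoved. So the 73 mm nose is for shut fingers; open, the tips stand 13 mm higher. I'll lift, go back and descend lower.

step_arm(
  targets=[
    [[0,0,0],[0,0,-15],85],
    [[0,0,0],[20,0,-5],85],
    [[0,0,0],[20,0,0],85],
    [[0,0,0],[16,0,0],85],
    [[0,0,0],[0,0,0],85],
  ],
)

```text
time: 4.62
tool_pos: [0.474, -0.0022, 0.1049]
tcp_rot: [0.606, -3.078, -0.001]
wrist_force: [0.2, -0.6, -0.5]
width: 0.995
grip_force: 0.0
```

step_arm(
  targets=[
    [[0,0,0],[0,0,16],85],
    [[0,0,0],[0,0,14],85],
    [[0,0,0],[0,0,8],85],
    [[0,0,0],[0,0,0],85],
  ],
)

```text
time: 4.95
tool_pos: [0.4764, -0.0015, 0.0661]
tcp_rot: [0.607, -3.079, -0.001]
wrist_force: [-0.9, -1.2, -0.5]
width: 0.996
grip_force: 0.0
```

```bash
python3 -c "
from h import *
go(585,35,-5,2.4)"
```

```text
t4.95 pos [476.4  -1.5  66.1] tip -6.5 yaw 22.29 tilt [ 0.003  0.002 -1.   ] F [-0.9 -1.2 -0.5]
 shift tool [-114.3   -7.5   -1.9] turn z 0.347
```

step_arm(
  targets=[
    [[0,0,0],[-8,0,-2],85],
    [[0,0,0],[-6,0,0],85],
    [[0,0,0],[-5,0,0],85],
    [[0,0,0],[-5,0,0],85],
    [[0,0,0],[-5,0,0],85],
  ],
)

```text
time: 5.37
tool_pos: [0.5051, 0.0096, 0.0704]
tcp_rot: [0.608, -3.082, 0.0]
wrist_force: [-3.5, -0.9, 2.5]
width: 0.993
grip_force: 1.3
```

step_arm(
  targets=[
    [[0,0,0],[-5,0,0],85],
    [[0,0,0],[-5,0,0],85],
    [[0,0,0],[-5,0,0],85],
    [[0,0,0],[-5,0,0],85],
    [[0,0,0],[-5,0,0],85],
  ],
)

```text
time: 5.78
tool_pos: [0.5279, 0.0191, 0.0699]
tcp_rot: [0.607, -3.082, -0.0]
wrist_force: [-2.6, -1.1, 2.6]
width: 1.0
grip_force: 1.5
```

```bash
python3 -c "
from h import *
go(585,35,-5,2.4)
save('scene','scene3')
print(sorted([(r['score'],np.round(r['extent'])) for r in look_for('scene','carton')],key=lambda r:-r[0]))
im=cv2.imread('pics/scene3.png')[150:330,230:430];cv2.imwrite('pics/s3c.png',cv2.resize(im,None,fx=3.3,fy=3.3,interpolation=cv2.INTER_CUBIC))"
```

```text
t5.78 pos [527.9  19.1  69.9] tip -2.7 yaw 22.3 tilt [ 0.  0. -1.] F [-2.6 -1.1  2.6]
 shift tool [-58.9  -6.9   2.3] turn z 0.347
[(0.82, array([327., 283., 356., 328.])), (0.58, array([304., 208., 338., 259.]))]
```

View pics/s3c.png

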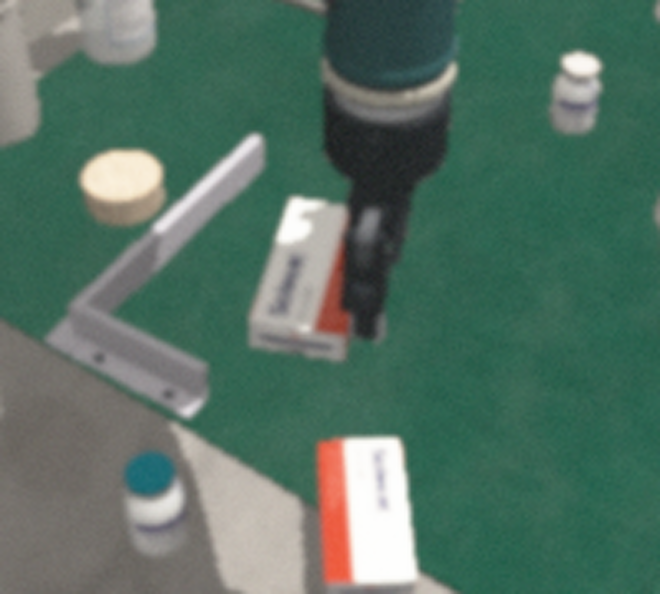

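step_arm(
  targets=[
    [[0,0,0],[-5,0,0],85],
    [[0,0,0],[-5,0,0],85],
    [[0,0,0],[-5,0,0],85],
    [[0,0,0],[-5,0,0],85],
    [[0,0,0],[-5,0,0],85],
  ],
)

```text
time: 6.3
tool_pos: [0.5512, 0.0286, 0.0698]
tcp_rot: [-0.607, 3.082, 0.0]
wrist_force: [-1.1, -0.2, -0.1]
width: 0.994
grip_force: 0.4
```

step_arm(
  targets=[
    [[0,0,0.03],[-3.5,0,0],85],
    [[0,0,0.035],[-3.5,0,0],85],
    [[0,0,0.035],[-3.5,0,0],85],
    [[0,0,0.035],[-3.5,0,0],85],
    [[0,0,0.035],[-3.5,0,0],85],
  ],
)

```text
time: 6.72
tool_pos: [0.5676, 0.0343, 0.0699]
tcp_rot: [0.341, -3.123, -0.0]
wrist_force: [-2.2, 1.0, 1.1]
width: 0.994
grip_force: 0.8
```

step_arm(
  targets=[
    [[0,0,0.035],[-3.5,0,0],85],
    [[0,0,0.035],[-3.5,0,0],85],
    [[0,0,0.035],[-3.5,0,0],85],
    [[0,0,0.035],[-3.5,0,0],85],
    [[0,0,0.035],[-3,0,0],85],
  ],
)

```text
time: 7.13
tool_pos: [0.5846, 0.0369, 0.0699]
tcp_rot: [-0.067, 3.141, 0.0]
wrist_force: [-0.8, 0.0, 0.8]
width: 0.991
grip_force: 0.5
```

```bash
python3 -c "
from h import *
go(592,35,-5,2.4)
save('scene','scene4')
print([(round(r['score'],2),np.round(r['extent'])) for r in look_for('scene','carton')])
im=cv2.imread('pics/scene4.png')[150:330,230:430];cv2.imwrite('pics/s4c.png',cv2.resize(im,None,fx=3.3,fy=3.3,interpolation=cv2.INTER_CUBIC))"
```

```text
t7.13 pos [584.6  36.9  69.9] tip -2.7 yaw 2.44 tilt [-0.  0. -1.] F [-0.8  0.   0.8]
 shift tool [-7.3 -2.2  2.3] turn z 0.001
[(0.88, array([276., 203., 328., 248.])), (0.86, array([327., 282., 356., 330.]))]
```

View pics/s4c.png

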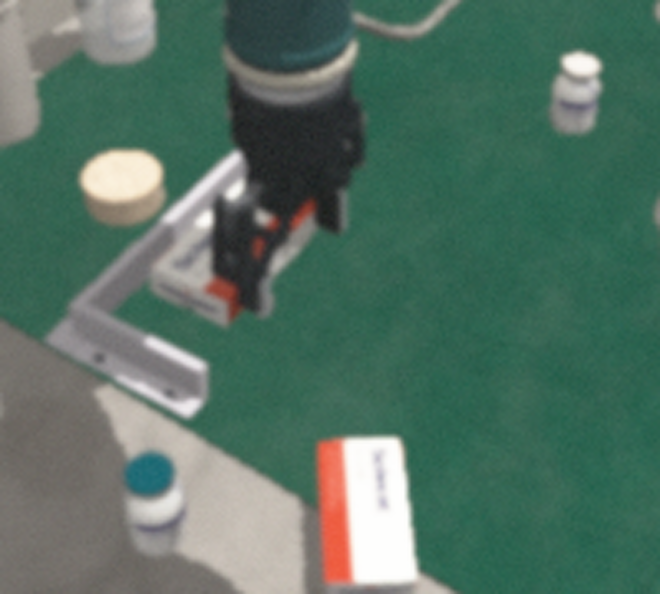

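Carton (px 276–328, 203–248) is now parallel to the long rail and about 7 mm short of it. I'll push on gently until it touches.

step_arm(
  targets=[
    [[0,0,0],[-2,0,0],85],
    [[0,0,0],[-2,0,0],85],
    [[0,0,0],[-1.5,0,0],85],
  ],
)

```text
time: 7.48
tool_pos: [0.5894, 0.0368, 0.0698]
tcp_rot: [0.07, -3.14, -0.0]
wrist_force: [-1.7, -0.3, 1.2]
width: 0.991
grip_force: 0.9
```

step_arm(
  targets=[
    [[0,0,0],[-1,0,0],85],
    [[0,0,0],[0,0,0],85],
  ],
)

```text
time: 7.65
tool_pos: [0.5909, 0.0368, 0.0699]
tcp_rot: [-0.07, 3.14, 0.0]
wrist_force: [-0.2, 0.4, 0.4]
width: 0.996
grip_force: 0.2
```

step_arm(
  targets=[
    [[0,0,0],[-1,0,0],85],
    [[0,0,0],[0,0,0],85],
  ],
)

```text
time: 7.82
tool_pos: [0.5916, 0.0368, 0.0699]
tcp_rot: [-0.07, 3.141, -0.0]
wrist_force: [-0.8, 0.4, 0.4]
width: 0.996
grip_force: 0.7
```

step_arm(
  targets=[
    [[0,0,0],[-1,0,0],85],
    [[0,0,0],[-1,0,0],85],
  ],
)

```text
time: 7.98
tool_pos: [0.5934, 0.0369, 0.0699]
tcp_rot: [0.069, -3.141, 0.0]
wrist_force: [-1.3, -0.2, -0.7]
width: 0.994
grip_force: 0.6
```

step_arm(
  targets=[
    [[0,0,0],[-1,0,0],85],
    [[0,0,0],[0,0,0],85],
  ],
)

```text
time: 8.15
tool_pos: [0.594, 0.0369, 0.0698]
tcp_rot: [0.069, -3.139, -0.0]
wrist_force: [-4.7, 0.0, 3.1]
width: 0.997
grip_force: 2.3
```

step_arm(
  targets=[
    [[0,0,0],[-1,0,0],85],
    [[0,0,0],[0,0,0],85],
  ],
)

```text
time: 8.32
tool_pos: [0.5941, 0.0369, 0.0697]
tcp_rot: [0.069, -3.137, 0.0]
wrist_force: [-7.1, 0.5, 5.6]
width: 0.994
grip_force: 3.7
```

step_arm(
  targets=[
    [[0,0,0],[13,0,0],85],
    [[0,0,0],[15,0,0],85],
    [[0,0,0],[0,-35,0],85],
    [[0,0,0],[0,-40,0],85],
    [[0,0,0],[0,-40,0],85],
  ],
)

```text
time: 8.73
tool_pos: [0.5736, -0.0797, 0.0704]
tcp_rot: [-0.074, 3.138, -0.001]
wrist_force: [1.2, 0.8, 0.2]
width: 0.994
grip_force: 0.0
```

step_arm(
  targets=[
    [[0,0,0],[0,-40,0],85],
    [[0,0,0],[0,0,0],85],
  ],
)

```text
time: 8.9
tool_pos: [0.5766, -0.1256, 0.0711]
tcp_rot: [-0.063, 3.135, -0.006]
wrist_force: [1.0, 0.4, 0.4]
width: 0.995
grip_force: 0.0
```

```bash
python3 -c "
from h import *
go(636,-120,-5,2.4)
save('top','top5')
print(carton('top'))
print([(round(r['score'],2),np.round(r['extent'])) for r in look_for('top','carton')])
im=cv2.imread('pics/top5.png')[140:320,190:440];cv2.imwrite('pics/t5c.png',cv2.resize(im,None,fx=3.2,fy=3.2,interpolation=cv2.INTER_CUBIC))"
```

```text
t8.90 pos [ 576.6 -125.6   71.1] tip -1.5 yaw 2.29 tilt [-0.006 -0.004 -1.   ] F [1.  0.4 0.4]
 shift tool [-59.6   3.2   3.8] turn z -0.002
(((635.011474609375, 38.5842399597168), (65.70639038085938, 118.37811279296875), 1.4327458143234253), 0.6)
[(0.94, array([226., 270., 265., 305.])), (0.9, array([275., 192., 332., 222.]))]
```

View pics/t5c.png

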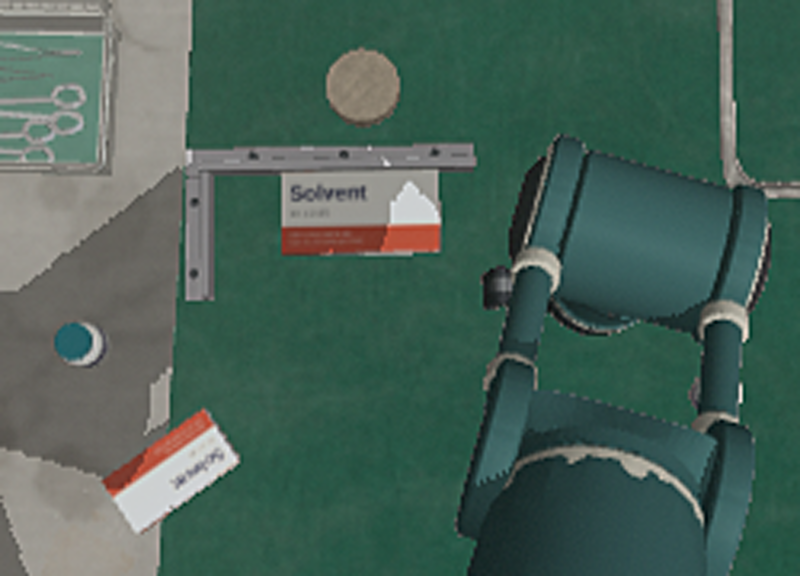

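Carton lies along the long rail (crop 281–440, 170–255), about 49 mm from the short rail; nothing else has moved. Now I'll push its end with the finger's back.

step_arm(
  targets=[
    [[0,0,0],[-32,0,1.5],85],
    [[0,0,0],[-32,0,0],85],
    [[0,0,0],[0,10,0],85],
    [[0,0,0],[0,15,0],85],
    [[0,0,0],[0,5,0],85],
  ],
)

```text
time: 9.47
tool_pos: [0.6363, -0.0828, 0.0678]
tcp_rot: [0.073, -3.139, -0.002]
wrist_force: [0.6, -0.9, -0.4]
width: 0.992
grip_force: 0.0
```

```bash
python3 -c "
from h import *
go(638,-31,-3,2.4)"
```

```text
t9.47 pos [636.3 -82.8  67.8] tip -4.8 yaw 2.67 tilt [ 0.002  0.001 -1.   ] F [ 0.6 -0.9 -0.4]
 shift tool [-4.1 51.7 -1.7] turn z 0.005
```

step_arm(
  targets=[
    [[0,0,0],[-1,4,0],85],
    [[0,0,0],[-1,4,0],85],
    [[0,0,0],[0,4,0],85],
    [[0,0,0],[0,4,0],85],
    [[0,0,0],[0,4,0],85],
  ],
)

```text
time: 9.88
tool_pos: [0.6373, -0.0663, 0.0682]
tcp_rot: [0.069, -3.14, 0.001]
wrist_force: [-1.9, -2.3, 0.9]
width: 0.996
grip_force: 1.2
```

step_arm(
  targets=[
    [[0,0,0],[0,4,0],85],
    [[0,0,0],[0,4,0],85],
    [[0,0,0],[0,4,0],85],
    [[0,0,0],[0,4,0],85],
    [[0,0,0],[0,3,0],85],
  ],
)

```text
time: 10.3
tool_pos: [0.6374, -0.0467, 0.0684]
tcp_rot: [-0.069, 3.14, 0.0]
wrist_force: [-1.4, -1.4, -0.4]
width: 0.995
grip_force: 0.8
```

```bash
python3 -c "
from h import *
go(638,-31,-3,2.4)
save('top','top6')
print(carton('top'))
im=cv2.imread('pics/top6.png')[140:320,190:440];cv2.imwrite('pics/t6c.png',cv2.resize(im,None,fx=3.2,fy=3.2,interpolation=cv2.INTER_CUBIC))"
```

```text
t10.30 pos [637.4 -46.7  68.4] tip -4.2 yaw 2.52 tilt [-0.  0. -1.] F [-1.4 -1.4 -0.4]
 shift tool [-1.3 15.7 -1.2] turn z 0.002
(((441.0301513671875, 171.4230194091797), (49.19370651245117, 92.68207550048828), 37.16735076904297), 0.67)
```

View pics/t6c.png

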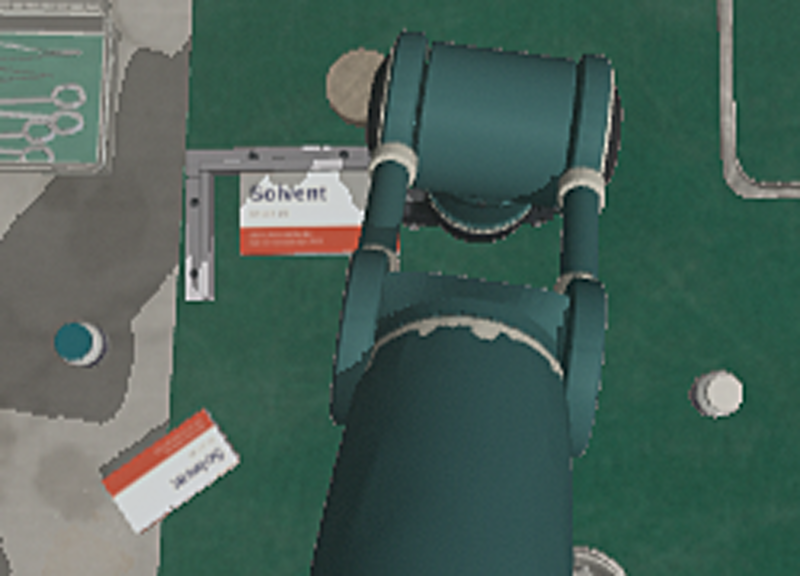

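The carton slides along the rail as intended, with about 19 mm left to the short rail (crop 240 against 214).

step_arm(
  targets=[
    [[0,0,0],[0,4,0],85],
    [[0,0,0],[0,4,0],85],
    [[0,0,0],[0,4,0],85],
    [[0,0,0],[0,2,0],85],
    [[0,0,0],[0,1,0],85],
  ],
)

```text
time: 10.82
tool_pos: [0.6369, -0.0319, 0.0687]
tcp_rot: [-0.07, 3.14, -0.0]
wrist_force: [0.1, -1.3, 0.6]
width: 0.994
grip_force: 0.8
```

step_arm(
  targets=[
    [[0,0,0],[0,1,0],85],
    [[0,0,0],[0,1,0],85],
  ],
)

```text
time: 10.98
tool_pos: [0.6368, -0.0303, 0.0686]
tcp_rot: [-0.07, 3.14, -0.0]
wrist_force: [-0.1, -1.8, 1.3]
width: 0.998
grip_force: 1.0
```

step_arm(
  targets=[
    [[0,0,0],[0,1,0],85],
    [[0,0,0],[0,0,0],85],
  ],
)

```text
time: 11.15
tool_pos: [0.6367, -0.0292, 0.0686]
tcp_rot: [-0.069, 3.14, 0.0]
wrist_force: [-0.4, -2.0, 0.9]
width: 0.996
grip_force: 0.7
```

step_arm(
  targets=[
    [[0,0,0],[0,1,0],85],
    [[0,0,0],[0,0,0],85],
  ],
)

```text
time: 11.32
tool_pos: [0.6367, -0.0283, 0.0686]
tcp_rot: [-0.069, 3.14, -0.0]
wrist_force: [0.1, -2.1, 2.1]
width: 0.992
grip_force: 1.0
```

step_arm(
  targets=[
    [[0,0,0],[0,1,0],85],
    [[0,0,0],[0,0.5,0],85],
  ],
)

```text
time: 11.48
tool_pos: [0.6365, -0.0269, 0.0686]
tcp_rot: [-0.069, 3.14, -0.0]
wrist_force: [0.4, -2.5, 2.6]
width: 0.998
grip_force: 1.4
```

step_arm(
  targets=[
    [[0,0,0],[0,1,0],85],
    [[0,0,0],[0,0,0],85],
  ],
)

```text
time: 11.65
tool_pos: [0.6365, -0.0257, 0.0685]
tcp_rot: [-0.069, 3.14, -0.0]
wrist_force: [0.9, -2.2, 2.2]
width: 0.995
grip_force: 1.3
```

step_arm(
  targets=[
    [[0,0,0],[0,1,0],85],
    [[0,0,0],[0,0,0],85],
  ],
)

```text
time: 11.82
tool_pos: [0.6365, -0.0255, 0.0686]
tcp_rot: [-0.07, 3.14, -0.002]
wrist_force: [0.8, -6.1, 2.3]
width: 0.992
grip_force: 3.0
```

step_arm(
  targets=[
    [[0,0,0],[0,1,0],85],
    [[0,0,0],[0,0,0],85],
  ],
)

```text
time: 11.98
tool_pos: [0.6368, -0.0253, 0.0687]
tcp_rot: [-0.07, 3.139, -0.004]
wrist_force: [0.9, -9.3, 1.3]
width: 0.995
grip_force: 4.5
```

step_arm(
  targets=[
    [[0,0,0],[0,-15,0],85],
    [[0,0,0],[0,-17,0],85],
    [[0,0,0],[36,0,0],85],
    [[0,0,0],[36,0,0],85],
    [[0,0,0],[0,35,0],85],
  ],
)

```text
time: 12.4
tool_pos: [0.5557, -0.0279, 0.065]
tcp_rot: [0.06, -3.129, -0.0]
wrist_force: [-0.4, 0.9, -1.6]
width: 0.99
grip_force: 0.0
```

step_arm(
  targets=[
    [[0,0,0],[0,35,0],85],
    [[0,0,0],[0,35,0],85],
    [[0,0,0],[0,25,0],85],
    [[0,0,0],[0,0,0],85],
  ],
)

```text
time: 12.73
tool_pos: [0.5589, 0.0746, 0.068]
tcp_rot: [0.074, -3.139, -0.003]
wrist_force: [0.0, 0.3, 0.2]
width: 0.994
grip_force: 0.0
```

```bash
python3 -c "
from h import *
go(592,75,-4,2.4)"
```

```text
t12.73 pos [558.9  74.6  68. ] tip -4.6 yaw 2.7 tilt [ 0.001  0.002 -1.   ] F [0.  0.3 0.2]
 shift tool [-33.   -1.1  -0.7] turn z 0.005
```

step_arm(
  targets=[
    [[0,0,0],[-12,0,0],85],
    [[0,0,0],[-10,0,0],85],
    [[0,0,0],[-5,0,0],85],
    [[0,0,0],[-2,0,0],85],
    [[0,0,0],[-2,0,0],85],
  ],
)

```text
time: 13.15
tool_pos: [0.5913, 0.0716, 0.0682]
tcp_rot: [0.068, -3.14, -0.0]
wrist_force: [0.0, 0.3, -0.4]
width: 0.992
grip_force: 0.0
```

step_arm(
  targets=[
    [[0,0,0],[-1.5,0,0],85],
    [[0,0,0],[0,0,0],85],
  ],
)

```text
time: 13.32
tool_pos: [0.5923, 0.0719, 0.0682]
tcp_rot: [0.068, -3.14, 0.0]
wrist_force: [0.0, -0.3, -1.5]
width: 0.994
grip_force: 0.0
```

step_arm(
  targets=[
    [[0,0,0],[-1,0,0],85],
    [[0,0,0],[0,0,0],85],
  ],
)

```text
time: 13.48
tool_pos: [0.5926, 0.0721, 0.0681]
tcp_rot: [0.069, -3.139, 0.0]
wrist_force: [-1.3, -0.2, 0.5]
width: 0.996
grip_force: 0.9
```

step_arm(
  targets=[
    [[0,0,0],[-1,0,0],85],
    [[0,0,0],[-0.5,0,0],85],
    [[0,0,0],[0,0,0],85],
  ],
)

```text
time: 13.73
tool_pos: [0.5929, 0.0721, 0.0679]
tcp_rot: [0.069, -3.136, 0.001]
wrist_force: [-6.0, -2.2, 3.7]
width: 0.997
grip_force: 3.0
```

step_arm(
  targets=[
    [[0,0,0],[15,0,0],85],
    [[0,0,0],[20,0,0],85],
    [[0,0,0],[15,0,-30],85],
    [[0,0,0],[0,-30,-30],85],
    [[0,0,0],[0,-35,-20],85],
  ],
)

```text
time: 14.15
tool_pos: [0.5477, 0.0071, 0.1497]
tcp_rot: [-0.076, 3.139, 0.001]
wrist_force: [2.1, 0.7, 0.2]
width: 0.996
grip_force: 0.0
```

step_arm(
  targets=[
    [[0,0,0],[10,-40,-10],85],
    [[0,0,0],[10,-40,0],85],
    [[0,0,0],[10,-40,0],85],
    [[0,0,0],[0,-30,0],85],
    [[0,0,0],[0,0,0],85],
  ],
)

```text
time: 14.57
tool_pos: [0.5252, -0.1495, 0.1587]
tcp_rot: [-0.063, 3.138, -0.005]
wrist_force: [0.6, 0.6, -0.7]
width: 0.994
grip_force: 0.0
```

```bash
python3 -c "
from h import *
save('top','top7');print(carton('top'))
f=save('scene','scene7')
go(592,75,-4,2.4)
a=cv2.imread('pics/top7.png')[170:250,230:350];b=f[170:270,240:360,::-1]
cv2.imwrite('pics/f7.png',np.vstack([cv2.resize(a,(480,320),interpolation=cv2.INTER_NEAREST),cv2.resize(b,(336,280),interpolation=cv2.INTER_CUBIC).__class__((280,480,3),np.uint8)*0+cv2.copyMakeBorder(cv2.resize(b,(336,280),interpolation=cv2.INTER_CUBIC),0,0,0,144,0)]))"
```

```text
(((633.8280639648438, 91.21149444580078), (63.71377182006836, 118.41683197021484), 2.6851792335510254), 0.79)
t14.72 pos [ 524.8 -144.7  157.8] tip 85.2 yaw 2.46 tilt [-0.001  0.    -1.   ] F [-0.7  0.   0.7]
 shift tool [-76.5 216.5  89.3] turn z 0.001
```

View pics/f7.png

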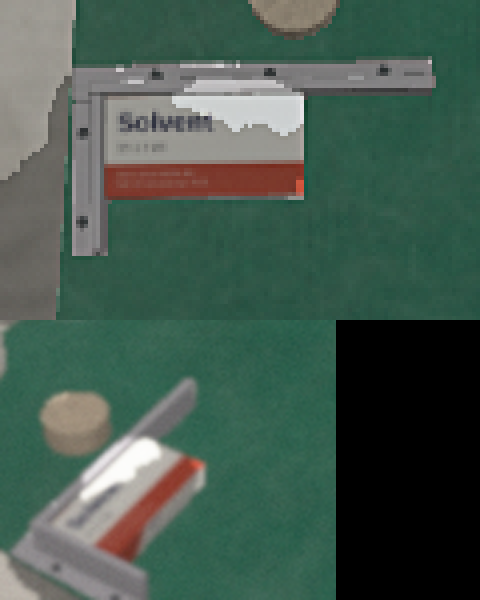

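The carton sits flush against both rails (top crop 103–304, 92–199). The tape is untouched and the gripper is well clear, so I'm handing in.

```bash
python3 -c "
from workcell import finish_job
print(finish_job())"
```

```text
the job is handed in; nothing more can be done
None
```

The carton rests squarely in the corner stop, flush against both rails, pushed only; the tape roll and vials were left alone, the gripper ended clear, and the job was handed in at about 15 s.

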